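Reset the grinding gap of a laboratory disc mill

TASK

Reset the grinding gap of the bench mill: turn the black bar knob clockwise until it bottoms and feels hand-tight, without forcing it, then back it off a quarter of a turn. Then swing the red lock lever fully over to its locked stop and let go, without disturbing the jar, the beaker and the brush.

Things in the scene. Friction and masses are not known exactly. Their poses are not given: they have to be found in the camera images.
- mill: White disc mill bolted to the counter, 240 (x) by 340 (y) by 90 mm high; origin at the centre of its underside, z up, -x side faces the robot. Its flat deck is at z = 90 mm. On the deck stand the knob (axis at x = -20, y = -75 mm), the lock lever (pivot at x = 20, y = 85 mm) and a steel hopper, 68 mm diameter, 50 mm high, at x = 78, y = 60 mm.
- knob_grip (a point): On the knob's vertical axis, 40 mm above the deck, grip height. The knob is a black bar 50 mm long (point x), 14 mm thick (point y: close the fingers along it), top 12 mm above this point, underside 22 mm below, on a disc and brass bushing 54 mm across, 18 mm high. It does not rise or sink. Clockwise from above closes the gap. It starts 0.7 to 2.2 rad short of the bottom; where is unmarked.
- knob: White line on its top towards its -x; origin on its axis 32 mm below knob_grip. Running friction 0.04 N m; it stays where it is left. From first touch at the bottom the torque rises by about 2.5 N m per rad: 0.2 to 0.35 N m in all is hand-tight; beyond about 0.55 N m the discs are harmed. Let go at the bottom it springs back under 0.15 rad. The quarter turn counts from the bottom so felt.
- gap (a joint): Gap between the grinding discs, in m, driven by the knob at 0.5 mm per full turn: 0 when the discs touch, 0.000125 at a quarter turn open. The noise of this reading (some 0.3 mm) is larger than the gap itself, so it cannot replace feeling the bottom.
- squeeze (a joint): How hard the discs are pressed together, in m of elastic give, in proportion to the torque on the knob: 0 when free, 0.000008 at 0.25 N m. The noise of this reading (some 0.3 mm) is far larger, so feel the torque instead.
- lever_post (a point): Upright red round post at the end of the lock lever, 16 mm diameter, 40 mm tall, this point on its axis 34 mm above the mill's deck, 15 mm below its top; the lever's arm is 15 mm high over the deck.
- lever_hinge (a point): On the lever's vertical pivot axis, at the height of lever_post, which lies 50 mm from it.
- lever (a joint): Lock lever angle in rad, clockwise from above: 0 open, post pointing to the mill's -x; 1.5 fully locked at a hard stop, post pointing to the mill's +y (over a red mark). Starts at 0 to 0.25. Turns against 0.12 N m of friction (2.4 N at the post) and stays where it is left.
- beaker: Glass beaker 72 mm diameter, 90 mm high, on the counter beside the mill; origin at the centre of its underside. Leave alone.
- jar: Amber jar with blue cap, 66 mm diameter, 90 mm high, on the counter beside the mill; origin at the centre of its underside. Leave alone.
- brush: Flat cleaning brush, 200 mm long, 42 mm wide, 20 mm high, lying on the counter between robot and mill; origin at its underside. Leave alone.

How it is judged:
By the outcome, as a careful person would: the job done as asked, in the order asked, and still so for the second after the job is handed in, with the robot touching nothing.
It also fails if it takes over 67 s, if anything falls off the work surface, if the arm or the gripper's body presses on something with over 40 N, if the wrist force passes 120 N, or if a joint passes its speed limit or range.

ROBOT

A 6-joint arm with a two-finger parallel gripper is mounted at the origin on the work surface. World frame = base frame: x ahead of the robot, y to its left, z up, the work surface at z = 0. Lengths are in mm, angles in degrees, forces in N, time in s.
With the tool pointing down it reaches from about 350 to 850 mm from the base axis. Payload 8.1 kg.
Tool frame: the origin (TCP) lies midway between the tips of the shut fingers; the grasp point (between the pads) lies 19 mm behind it; z points along the fingers, y is the direction in which the jaws open and shut (so a half turn about z gives the same grasp; the last joint's range is limited). The gripper opens to 85 mm and grips with 20 to 120 N. Pads are 22 mm wide; open, the fingers measure 114 mm over their backs; the gripper's body (76 mm by 85 mm) begins 54 mm behind the grasp point. The pads swing forward as they close: fully open they stand 13 mm farther back than shut.
Start: joints at [-73.018, 7.471, 85.268, -0, 87.261, -4.893], TCP at [223.575, -556.794, 231.292] pointing down, gripper open.
Joint ranges: [-169.43, 169.43], [-51.17, 129.36], [1.28, 143.12], [-76.62, 256.62], [0, 156.53], [-152.29, 152.29]. Speed limits (degrees/s): [136.94, 136.94, 159.86, 180, 180, 180].

INTERFACE

Orientations are given as [roll, pitch, yaw] about the fixed x, y, z axes, in that order (R = Rz(yaw) Ry(pitch) Rx(roll)).
In Python, from bench import telemetry, snapshot, camera_params, job gives the robot as it stands. The module is installed in compiled form; this text tells all that it offers.
- The arm moves only by the shell command python3 -m jog 'ROWS' [FORCE]. ROWS is JSON, a list that holds one entry, the list of rows, each a list of 7 numbers: the shift along the tool's x, y, z in units of 50 mm (1.0 is 50 mm), then the turn, a rotation vector about the tool's x, y, z in units of 2 pi rad (1.0 is 2 pi rad), then the opening, from 0 (shut) to 1 (fully open). In form: [[[dx, dy, dz, rx, ry, rz, claw], ...]]. A call has 1 to 12 rows; each row shifts and turns the commanded pose from where the row before left it, along the tool's axes as they then stand; what a row does not reach is not made up. A row lasts 1/8 s, in which the tool goes at most 62.5 mm and 10.7 degrees, less where a joint would pass 70% of its speed; a pose out of reach is approached as far as the arm can. A call with a number of a shift or a turn outside -1 to 1 is refused whole. A call with a gripper value outside its range is refused whole. The fingers move at their own pace and stop on an object; FORCE is the grip in N (left out, the last holds). Time passes only in rows, so rows that do not move let the fingers close. It gives the time, the measured TCP pose, the force and the opening at its end, in the units of the state.
- telemetry.sense(): the state, without advancing time (a new reading comes with each control period).
- snapshot(name): name is "scene" or "top"; returns (picture, depth): 420x560x3 uint8, red, green, blue; 420x560 float32, mm along the optical axis (not along the pixel's ray), 0 where there is no reading.
- camera_params(name): a dict with "K" (3x3 intrinsics, pixels), "extrinsics" (4x4, takes a point from camera to world coordinates). Camera axes: x right, y down, z forward; pixel columns grow to the right and rows downward; lengths in mm; the calibration is good to about 2 mm. A picture is of the moment at which its call begins. camera_params takes no time and is no camera call.
- job.hand_in(): hands the job in, once; it reports no verdict.
The state is a dict: "time": time; "joint_pos": joint angles; "qd": joint speeds; "joint_efforts": joint torques, N m; "tool_pos": TCP position; "tcp_rot": TCP orientation; "ft_force": force on the tool from outside, world axes, zero at the start; "wrist_torque": the same for the moment, N m; "finger_gap": finger opening in mm.
Only numpy, scipy, OpenCV 4.12 (cv2) and the standard library are available. Lean on these libraries where they do the work, as an engineer would, in place of code of your own. Each camera call takes 0.05 s, during which the arm holds its last target. There are 200 camera calls.

## Working session

There is one attempt and no reset: what is moved stays moved. The work goes in short steps, Python scripts to look and compute and a shell command to move; the robot and the scene stay as the last step left them, time stands still between calls to the robot, and variables do not carry over. Pictures are saved under pics/ and viewed, about 8 in all and at most 12, crops included, and the job is handed in when it is done.

```bash
mkdir -p pics; cat > h.py <<'E'
import numpy as np,cv2
from bench import telemetry,snapshot,camera_params,job
def take(n,tag):
    p,d=snapshot(n); np.savez(f'{tag}.npz',p=p,d=d); return p,d
def save(p,f,box=None,s=1):
    if box: p=p[box[1]:box[3],box[0]:box[2]]
    cv2.imwrite('pics/'+f,cv2.resize(p[:,:,::-1],None,fx=s,fy=s,interpolation=cv2.INTER_CUBIC))
def world(n,u,v,z):  # pixel ray hits plane z
    c=camera_params(n);K=np.array(c['K']);T=np.array(c['extrinsics'])
    r=T[:3,:3]@np.linalg.solve(K,[u,v,1]);o=T[:3,3]
    return o+r*(z-o[2])/r[2]
def cloud(n,d):
    c=camera_params(n);K=np.array(c['K']);T=np.array(c['extrinsics'])
    v,u=np.indices(d.shape);P=np.stack([(u-K[0,2])/K[0,0]*d,(v-K[1,2])/K[1,1]*d,d],-1)
    return P@T[:3,:3].T+T[:3,3]
E
python3 - <<'E'
from h import *
print(telemetry.sense())
p,d=take('top','t0');save(p,'t0.png',s=1.4)
p,d=take('scene','s0');save(p,'s0.png',s=1.4)
print(camera_params('top'))
E
```

```text
{'time': 0.0, 'joint_pos': array([-7.30176189e+01,  7.51653256e+00,  8.53284037e+01,  7.36071197e-04,
        8.72615122e+01, -4.89244705e+00]), 'qd': array([ 0.06144138, -0.01303564, -0.07302048,  0.09214853,  0.08440704,
       -0.00999097]), 'joint_efforts': array([ 2.05558623e-03, -5.69397962e+01, -5.00549948e+01, -7.08329276e-05,
        1.51605962e-02, -7.40623545e-05]), 'tool_pos': array([ 223.41979661, -556.26586373,  230.23797284]), 'tcp_rot': array([-1.79894002e+02, -9.81099287e-03,  2.18747833e+01]), 'ft_force': array([ 0.25238276, -0.18256515,  0.56834402]), 'wrist_torque': array([-0.02569433,  0.03726982,  0.01007724]), 'finger_gap': 84.99399139863813}
{'K': array([[434.23390138,   0.        , 283.76799772],
       [  0.        , 434.23390138, 203.7561719 ],
       [  0.        ,   0.        ,   1.        ]]), 'extrinsics': array([[-1.80670178e-02, -9.95009359e-01,  9.81323557e-02,
         4.28225498e+02],
       [-9.99711166e-01,  1.64217953e-02, -1.75473161e-02,
         4.97408825e+01],
       [ 1.58482343e-02, -9.84210395e-02, -9.95018659e-01,
         9.80541834e+02],
       [ 0.00000000e+00,  0.00000000e+00,  0.00000000e+00,
         1.00000000e+00]])}
```

View pics/t0.png

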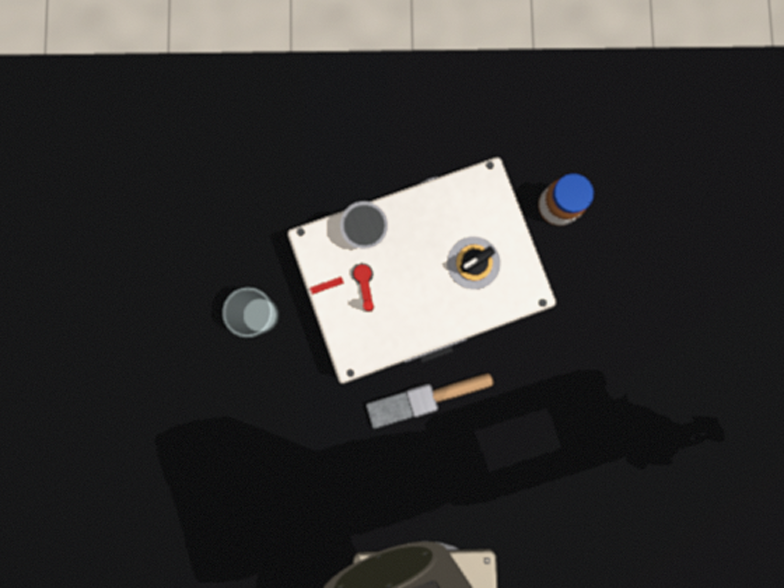

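View pics/s0.png

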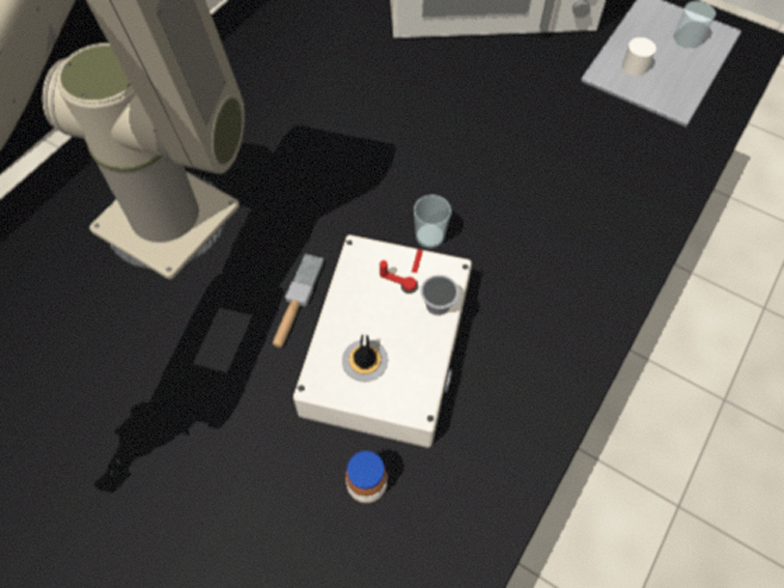

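The top view shows the mill corners at about (289,231), (500,157), (555,303) and (342,383) at 1.4x scale. The knob bar is near (479,258), the lever pivot at (363,273) and the post at (369,306). The beaker, jar and brush are clear of the deck.

```bash
python3 - <<'E'
from h import *
q=np.load('t0.npz');p,d=q['p'],q['d'];save(p,'c0.png',(200,105,405,280),3.8)
C=cloud('top',d)
px=np.array([(289,231),(500,157),(555,303),(342,383)])/1.4
W=np.array([world('top',u,v,90)[:2] for u,v in px]);print(W)
m=np.array([(120,170),(120,-170),(-120,-170),(-120,170)])
A,B=W-W.mean(0),m
th=np.arctan2((B[:,0]*A[:,1]-B[:,1]*A[:,0]).sum(),(A*B).sum());print('c',W.mean(0),'yaw',np.degrees(th))
R=np.array([[np.cos(th),-np.sin(th)],[np.sin(th),np.cos(th)]])
print('resid',W-(m@R.T+W.mean(0)))
for n,x in dict(knob=(-20,-75),piv=(20,85),hop=(78,60)).items(): print(n,R@x+W.mean(0))
for n,(u,v) in dict(deck=(430,320),deck2=(400,200),knobtop=(479,258),piv=(363,273),post=(369,306),knobring=(485,280)).items(): print(n,C[int(v/1.4),int(u/1.4)])
E
```

```text
[[ 599.44151247  192.94059024]
 [ 707.79013472 -124.35585148]
 [ 485.94186868 -197.9814447 ]
 [ 375.26495328  116.59258873]]
c [542.10961729  -3.2010293 ] yaw 18.941021515521676
resid [[-0.9893912  -3.60478857]
 [-3.00296521  0.68885917]
 [ 2.15353778  4.96599271]
 [ 1.83881863 -2.05006331]]
knob [547.53715532 -80.63191352]
piv [533.43613231  83.68838696]
hop [596.41048553  78.86854915]
deck [465.22075964 -12.59438478  91.81019928]
deck2 [645.47915331  29.13976334  91.01934387]
knobtop [547.42770181 -79.0830365  144.80566566]
piv [533.04744262  84.15503822 106.69095249]
post [484.28499706  75.76449286 136.57774115]
knobring [521.5828317  -94.54159286  91.43248768]
```

View pics/c0.png

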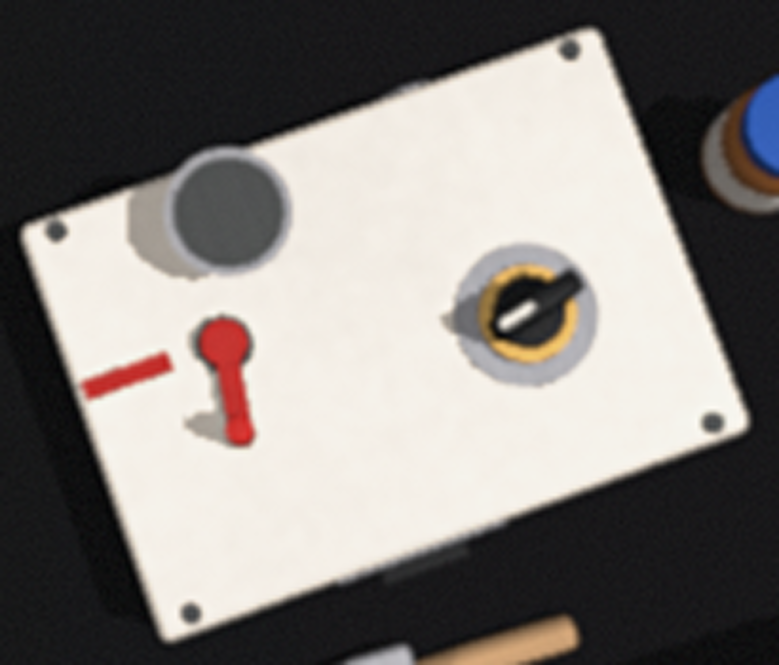

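The crop shows the knob bar running from its white end at (499,328) to (580,280), with the post top at (239,430). Next I compute the angles from these.

```bash
python3 - <<'E'
from h import *
f=lambda x,y,z:world('top',200+x/3.8,105+y/3.8,z)[:2]
a,b=f(499,327,142),f(580,281,142);print('bar',a,b,(a+b)/2,np.linalg.norm(b-a),'dir of bar +x deg',np.degrees(np.arctan2(*(b-a)[::-1])))
post=f(238,431,139);piv=f(223,341,107);print(post,piv,np.linalg.norm(post-piv),np.degrees(np.arctan2(*(post-piv)[::-1])))
m0,m1=f(83,390,91),f(171,362,91);print('mark',m0,m1)
c=[f(*x,90) for x in [(57,231),(570,49),(713,422),(191,613)]];print('bolts',c,np.mean(c,0))
e=c[0]-c[1]+c[3]-c[2];print('yaw',np.degrees(np.arctan2(*e[::-1]))-90)
C=cloud('top',np.load('t0.npz')['d']);X,Y,Z=C[...,0],C[...,1],C[...,2]
k=(Z>134)&(Z<150)&(np.hypot(X-547,Y+80)<40);print('knobtop',k.sum(),C[k].mean(0),C[k].min(0),C[k].max(0))
q=C[k][:,:2];w,v=np.linalg.eigh(np.cov(q.T));print('pca',np.degrees(np.arctan2(v[1,1],v[0,1])))
k=(Z>125)&(Z<150)&(np.hypot(X-484,Y-76)<25);print('post',k.sum(),C[k].mean(0))
for n,(x,y) in dict(beaker=(245/1.4,312/1.4),jar=(573/1.4,193/1.4)).items(): print(n,world('top',x,y,90))
E
```

```text
bar [534.28157391 -58.20419679] [ 557.47524003 -100.67603234] [545.87840697 -79.44011456] 48.39217874555229 dir of bar +x deg -61.36125739203229
[483.31827613  76.41481062] [533.55697948  84.77477565] 50.92952316854631 -170.55227271001553
mark [510.06180333 161.28824903] [524.49255392 113.68751851]
bolts [array([597.51449992, 175.21652187]), array([ 695.55144178, -108.82813085]), array([ 487.02784843, -179.79084418]), array([389.60128133, 104.34517664])] [542.42376787  -2.26431913]
yaw 18.984060803895062
knobtop 185 [548.09473364 -77.64579544 141.74114621] [ 531.33821206 -101.93080383  134.34180771] [565.7413171  -54.67988467 145.50005973]
pca 120.86816148077017
post 52 [485.15804603  76.66530366 138.3215172 ]
beaker [480.49574161 257.07042469  90.        ]
jar [ 650.89433819 -232.35785654   90.        ]
```

```bash
python3 -m jog '[[[0.8,-0.54,0.04,0,0,0,1],[0.8,-0.54,0.04,0,0,0,1],[0.8,-0.54,0.04,0,0,0,1],[0.8,-0.54,0.04,0,0,0,1],[0.8,-0.54,0.04,0,0,0,1],[0.8,-0.54,0.04,0,0,0,1],[0.8,-0.54,0.04,0,0,0,1],[0.8,-0.54,0.04,0,0,0,1],[0.8,-0.54,0.04,0,0,0,1],[0.8,-0.54,0.04,0,0,0,1],[0.8,-0.54,0.04,0,0,0,1],[0.76,-0.5,0.04,0,0,0,1]]]' 40
python3 -m jog '[[[0,0,0,0,0,-0.027,1],[0,0,0,0,0,-0.027,1],[0,0,0,0,0,-0.027,1],[0,0,0,0,0,-0.027,1],[0,0,0,0,0,-0.027,1],[0,0,0,0,0,-0.027,1],[0,0,0,0,0,-0.027,1],[0,0,0,0,0,-0.027,1],[0,0,0,0,0,-0.027,1],[0,0,0,0,0,-0.027,1],[0,0,0,0,0,0,1]]]'
```

```text
time: 1.6
tool_pos: [547.7, -78.3, 206.8]
tcp_rot: [-180.0, 0.0, 21.9]
ft_force: [0.1, -0.8, -0.6]
finger_gap: 85.6
time: 2.98
tool_pos: [546.9, -79.8, 206.8]
tcp_rot: [-180.0, -0.0, 119.0]
ft_force: [-0.3, 0.6, -0.2]
finger_gap: 85.7
```

```bash
python3 -m jog '[[[0,0,0.5,0,0,0,1],[0,0,0.5,0,0,0,1],[0,0,0.5,0,0,0,1],[0,0,0.34,0,0,0,1],[0,0,0,0,0,0,0.45],[0,0,0,0,0,0,0.45],[0,0,0,0,0,0,0.45]]]' 
python3 - <<'E'
from h import *
p,d=take('scene','s1');save(p,'s1.png',(190,170,360,320),4.5);print(telemetry.sense())
E
```

```text
time: 3.85
tool_pos: [548.1, -80.1, 116.7]
tcp_rot: [179.9, 0.1, 119.0]
ft_force: [0.6, 0.2, 0.1]
finger_gap: 38.4
{'time': 3.9, 'joint_pos': array([-1.36165238e+01,  5.09643541e+00,  1.00091217e+02,  1.98291707e-03,
        7.47018615e+01, -4.26757711e+01]), 'qd': array([-0.06126925,  0.07030664,  0.30780674,  0.01417003, -0.03671697,
       -0.12617955]), 'joint_efforts': array([-3.57656136e-03, -5.16758966e+01, -4.70651114e+01, -4.98500867e-04,
       -1.83063412e-04,  1.19753744e-02]), 'tool_pos': array([547.98249366, -80.04499512, 116.51258235]), 'tcp_rot': array([1.79917473e+02, 7.34859410e-02, 1.19058673e+02]), 'ft_force': array([0.59210908, 0.07869079, 0.30476112]), 'wrist_torque': array([ 0.02375863, -0.01818124, -0.05213258]), 'finger_gap': 38.64651239901372}
```

View pics/s1.png

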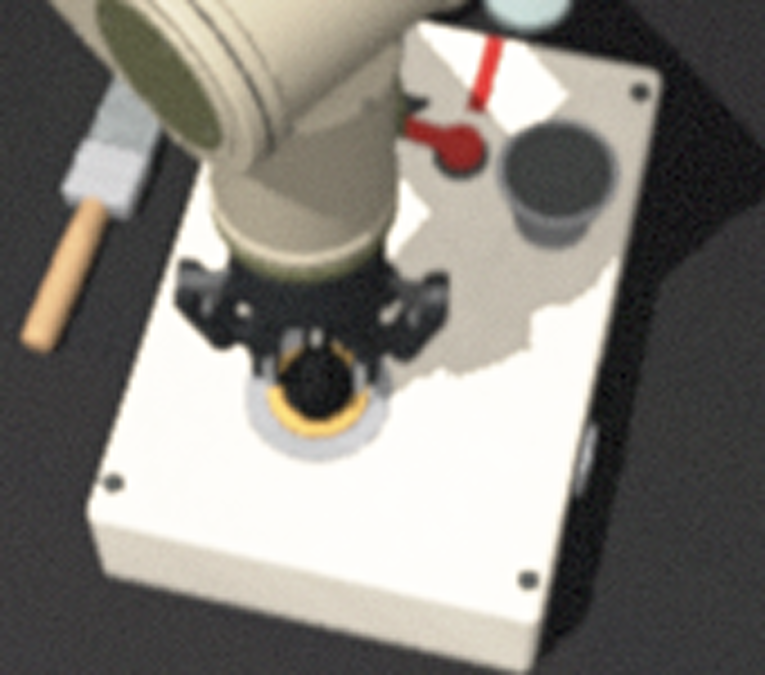

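The fingers straddle the bar (around (315,380) in the crop) with nothing else near. Closing.

```bash
python3 -m jog '[[[0,0,0.04,0,0,0,0.1],[0,0,0,0,0,0,0],[0,0,0,0,0,0,0],[0,0,0,0,0,0,0],[0,0,0,0,0,0,0],[0,0,0,0,0,0,0]]]' 60
python3 -c "
from bench import telemetry as t
for _ in range(1): s=t.sense();print(s['tool_pos'],s['tcp_rot'],s['ft_force'],s['wrist_torque'],s['joint_efforts'][5],s['joint_pos'][5])"
```

```text
time: 4.65
tool_pos: [547.5, -79.9, 113.6]
tcp_rot: [180.0, 0.0, 119.1]
ft_force: [1.0, 0.2, 3.6]
finger_gap: 13.0
[547.50154864 -79.92411961 113.6292076 ] [1.79967166e+02 2.63744700e-02 1.19076676e+02] [1.00168    0.19691609 3.64456616] [ 0.06609895 -0.1212455  -0.00441804] 0.012942480097990483 -42.69420429269737
```

```bash
cat > r.py <<'E'
from bench import telemetry as t
s=t.sense();print('TZ %.3f J6 %.3f q6 %.2f yaw %.2f'%(s['wrist_torque'][2],s['joint_efforts'][5],s['joint_pos'][5],s['tcp_rot'][2]),s['ft_force'].round(1),s['tool_pos'].round(1),s['time'])
E
python3 -m jog '[[[0,0,0,0,0,0.015,0],[0,0,0,0,0,0.015,0]]]';python3 r.py
python3 -m jog '[[[0,0,0,0,0,0.015,0],[0,0,0,0,0,0.015,0]]]';python3 r.py
python3 -m jog '[[[0,0,0,0,0,0.015,0],[0,0,0,0,0,0.015,0]]]';python3 r.py
python3 -m jog '[[[0,0,0,0,0,0,0],[0,0,0,0,0,0,0]]]';python3 r.py
```

```text
time: 4.9
tool_pos: [547.3, -80.0, 113.6]
tcp_rot: [180.0, 0.0, 108.1]
ft_force: [-0.7, -0.0, 4.5]
finger_gap: 13.0
TZ 0.148 J6 -1.562 q6 -31.72 yaw 108.10 [-0.7 -0.   4.5] [547.3 -80.  113.6] 4.9
time: 5.15
tool_pos: [547.0, -80.1, 113.6]
tcp_rot: [-180.0, 0.0, 97.3]
ft_force: [-2.1, -0.2, 5.5]
finger_gap: 13.0
TZ 0.057 J6 -1.530 q6 -20.92 yaw 97.30 [-2.1 -0.2  5.5] [547.  -80.1 113.6] 5.15
time: 5.4
tool_pos: [546.8, -80.1, 113.6]
tcp_rot: [-180.0, 0.0, 86.5]
ft_force: [-2.7, -0.4, 6.4]
finger_gap: 12.8
TZ 0.030 J6 -1.528 q6 -10.12 yaw 86.50 [-2.7 -0.4  6.4] [546.8 -80.1 113.6] 5.4
time: 5.65
tool_pos: [546.8, -80.1, 113.6]
tcp_rot: [-180.0, 0.0, 86.7]
ft_force: [-2.2, 0.4, 6.7]
finger_gap: 13.2
TZ 0.059 J6 0.049 q6 -10.29 yaw 86.67 [-2.2  0.4  6.7] [546.8 -80.1 113.6] 5.65
```

```bash
cat > k.py <<'E'
import sys
from bench import telemetry as t
s=t.sense();z=s['wrist_torque'][2];print('TZ %.3f yaw %.2f'%(z,s['tcp_rot'][2]));sys.exit(z>0.14)
E
(python3 -m jog '[[[0,0,0,0,0,0.008,0]]]' >/dev/null;python3 k.py && python3 -m jog '[[[0,0,0,0,0,0.008,0]]]' >/dev/null && python3 k.py && python3 -m jog '[[[0,0,0,0,0,0.008,0]]]' >/dev/null && python3 k.py && python3 -m jog '[[[0,0,0,0,0,0.008,0]]]' >/dev/null && python3 k.py && python3 -m jog '[[[0,0,0,0,0,0.008,0]]]' >/dev/null && python3 k.py && python3 -m jog '[[[0,0,0,0,0,0.008,0]]]' >/dev/null && python3 k.py && python3 -m jog '[[[0,0,0,0,0,0.008,0]]]' >/dev/null && python3 k.py && python3 -m jog '[[[0,0,0,0,0,0.008,0]]]' >/dev/null && python3 k.py && python3 -m jog '[[[0,0,0,0,0,0.008,0]]]' >/dev/null && python3 k.py && python3 -m jog '[[[0,0,0,0,0,0.008,0]]]' >/dev/null && python3 k.py ); python3 r.py
```

```text
TZ 0.041 yaw 83.74
TZ 0.041 J6 -1.230 q6 -7.37 yaw 83.74 [-3.  -0.3  7.3] [546.7 -80.1 113.6] 5.775False
```

```bash
sed -i 's/z>0.14/int(z>0.14)/' k.py
(python3 -m jog '[[[0,0,0,0,0,0.008,0]]]' >/dev/null;python3 k.py && python3 -m jog '[[[0,0,0,0,0,0.008,0]]]' >/dev/null && python3 k.py && python3 -m jog '[[[0,0,0,0,0,0.008,0]]]' >/dev/null && python3 k.py && python3 -m jog '[[[0,0,0,0,0,0.008,0]]]' >/dev/null && python3 k.py && python3 -m jog '[[[0,0,0,0,0,0.008,0]]]' >/dev/null && python3 k.py && python3 -m jog '[[[0,0,0,0,0,0.008,0]]]' >/dev/null && python3 k.py && python3 -m jog '[[[0,0,0,0,0,0.008,0]]]' >/dev/null && python3 k.py && python3 -m jog '[[[0,0,0,0,0,0.008,0]]]' >/dev/null && python3 k.py && python3 -m jog '[[[0,0,0,0,0,0.008,0]]]' >/dev/null && python3 k.py && python3 -m jog '[[[0,0,0,0,0,0.008,0]]]' >/dev/null && python3 k.py ); python3 r.py
```

```text
TZ 0.034 yaw 80.82
TZ 0.072 yaw 77.94
TZ 0.026 yaw 75.06
TZ 0.073 yaw 72.18
TZ 0.006 yaw 69.30
TZ 0.071 yaw 66.42
TZ 0.060 yaw 63.54
TZ 0.051 yaw 60.66
TZ 0.045 yaw 57.78
TZ 0.035 yaw 54.90
TZ 0.035 J6 -0.789 q6 21.48 yaw 54.90 [-6.1  0.7  9.3] [546.1 -79.8 113.5] 7.025
```

```bash

(python3 -m jog '[[[0,0,0,0,0,0.008,0]]]' >/dev/null;python3 k.py && python3 -m jog '[[[0,0,0,0,0,0.008,0]]]' >/dev/null && python3 k.py && python3 -m jog '[[[0,0,0,0,0,0.008,0]]]' >/dev/null && python3 k.py && python3 -m jog '[[[0,0,0,0,0,0.008,0]]]' >/dev/null && python3 k.py && python3 -m jog '[[[0,0,0,0,0,0.008,0]]]' >/dev/null && python3 k.py && python3 -m jog '[[[0,0,0,0,0,0.008,0]]]' >/dev/null && python3 k.py && python3 -m jog '[[[0,0,0,0,0,0.008,0]]]' >/dev/null && python3 k.py && python3 -m jog '[[[0,0,0,0,0,0.008,0]]]' >/dev/null && python3 k.py && python3 -m jog '[[[0,0,0,0,0,0.008,0]]]' >/dev/null && python3 k.py && python3 -m jog '[[[0,0,0,0,0,0.008,0]]]' >/dev/null && python3 k.py && python3 -m jog '[[[0,0,0,0,0,0.008,0]]]' >/dev/null && python3 k.py ); python3 r.py
```

```text
TZ 0.116 yaw 52.03
TZ 0.242 yaw 49.16
TZ 0.242 J6 -0.617 q6 27.23 yaw 49.16 [-6.4  1.4  9.9] [546.  -79.7 113.6] 7.275
```

```bash
python3 -m jog '[[[0,0,0,0,0,0.003,0]]]' >/dev/null;python3 r.py;python3 -m jog '[[[0,0,0,0,0,0,0]]]' >/dev/null;python3 r.py;python3 -m jog '[[[0,0,0,0,0,0,0]]]' >/dev/null;python3 r.py
```

```text
TZ 0.283 J6 0.224 q6 28.27 yaw 48.12 [-7.3  1.  10.4] [546.  -79.7 113.6] 7.4
TZ 0.250 J6 0.435 q6 28.23 yaw 48.16 [-7.1  1.7 10.4] [546.  -79.7 113.5] 7.525
TZ 0.270 J6 0.265 q6 28.21 yaw 48.18 [-7.   1.1 11.6] [546.  -79.7 113.6] 7.65
```

```bash
python3 -m jog '[[[0,0,0,0,0,-0.0214,0],[0,0,0,0,0,-0.0214,0],[0,0,0,0,0,-0.0214,0],[0,0,0,0,0,-0.0214,0],[0,0,0,0,0,-0.0214,0],[0,0,0,0,0,-0.0214,0],[0,0,0,0,0,-0.0214,0],[0,0,0,0,0,-0.0214,0],[0,0,0,0,0,-0.0214,0],[0,0,0,0,0,-0.0214,0],[0,0,0,0,0,-0.0214,0],[0,0,0,0,0,-0.0214,0]]]' >/dev/null;python3 r.py;python3 -m jog '[[[0,0,0,0,0,0,0],[0,0,0,0,0,0,0]]]' >/dev/null;python3 r.py
```

```text
TZ -0.074 J6 2.198 q6 -64.47 yaw 140.86 [3.3 2.1 1.9] [547.9 -79.6 113.7] 9.15
TZ -0.007 J6 -0.029 q6 -64.03 yaw 140.42 [4.9 3.  2.1] [547.8 -79.6 113.6] 9.4
```

```bash
python3 -m jog '[[[0,0,0,0,0,0,0.6],[0,0,0,0,0,0,0.6],[0,0,0,0,0,0,0.6],[0,0,-0.5,0,0,0,0.6],[0,0,-0.7,0,0,0,0.6],[0,0,-0.6,0,0,0,0.6]]]'; python3 -m jog '[[[0,0,0,0,0,-0.0273,0.5],[0,0,0,0,0,-0.0273,0.5],[0,0,0,0,0,-0.0273,0.5],[0,0,0,0,0,-0.0273,0.5],[0,0,0,0,0,-0.0273,0.5],[0.18,0.82,0,0,0,0,0.5],[0.19,0.82,0,0,0,0,0.5],[0.18,0.82,0,0,0,0,0.5],[0.19,0.82,0,0,0,0,0.5],[0,0,0,0,0,0,0.5]]]'
python3 - <<'E'
from h import *
p,d=take('top','t1');save(p,'t1.png',(200,105,405,280),3.8)
p2,d2=take('scene','s2')
C=cloud('top',d);X,Y,Z=C[...,0],C[...,1],C[...,2]
k=(Z>134)&(Z<150)&(np.hypot(X-547,Y+80)<40);print(k.sum())
if k.sum()>20:
  w,v=np.linalg.eigh(np.cov(C[k][:,:2].T));print('pca',np.degrees(np.arctan2(v[1,1],v[0,1])),w)
E
```

```text
time: 10.15
tool_pos: [547.0, -80.0, 204.3]
tcp_rot: [-180.0, -0.0, 140.6]
ft_force: [0.3, -0.6, 0.3]
finger_gap: 51.4
time: 11.4
tool_pos: [481.9, 77.5, 203.2]
tcp_rot: [180.0, -0.0, -170.1]
ft_force: [0.0, 0.1, -0.0]
finger_gap: 42.9
180
pca 140.57633511222082 [ 15.81603865 211.20534155]
```

View pics/t1.png

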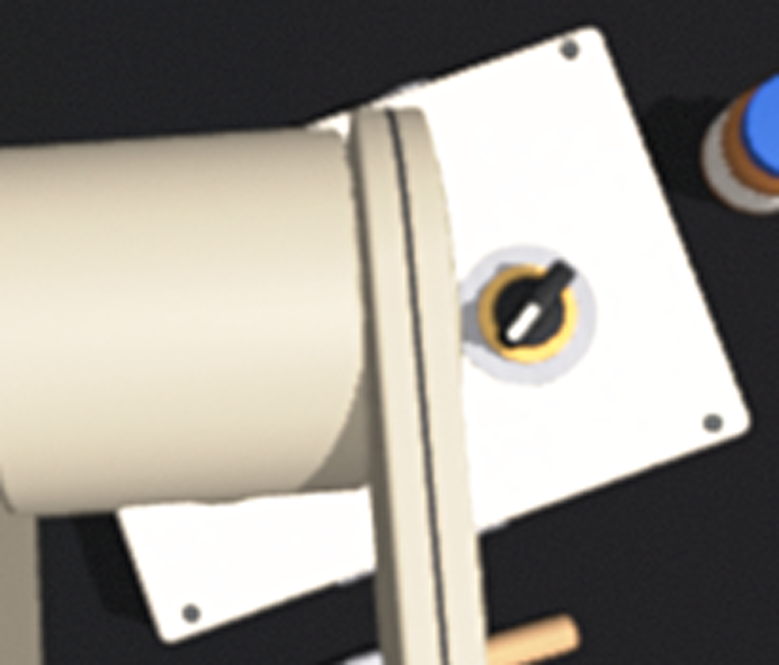

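The knob bar reads 140.6°, so it stayed where I left it: white end at (515,330), dark end at (568,268). Descending over the post.

```bash
python3 -m jog '[[[-0.04,-0.03,0.5,0,0,0,0.5],[0,0,0.5,0,0,0,0.5],[0,0,0.5,0,0,0,0.5],[0,0,0.36,0,0,0,0.5],[0,0,0,0,0,0,0.5]]]' 20; python3 r.py
python3 - <<'E'
from h import *
p,d=take('scene','s3');save(p,'s3.png',(220,140,360,260),5)
E
```

```text
time: 12.12
tool_pos: [484.2, 73.6, 108.7]
tcp_rot: [180.0, -0.2, -170.3]
ft_force: [-0.5, 0.3, 0.4]
finger_gap: 42.6
TZ -0.012 J6 -0.007 q6 -97.03 yaw -170.32 [-0.5  0.3  0.4] [484.2  73.6 108.7] 12.125
```

View pics/s3.png

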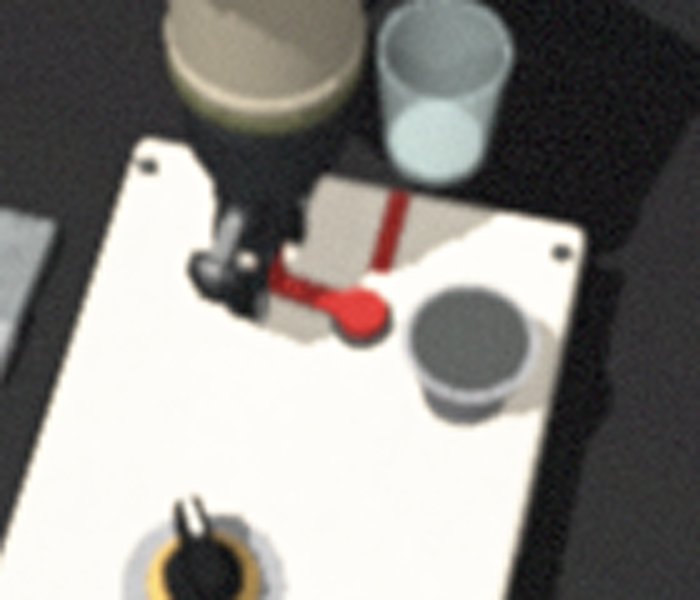

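The post and arm sit between the fingers (around (265,270)), with the beaker clear behind. I'll narrow the fingers to a loose cage and sweep the arc.

```bash
python3 -m jog '[[[0,0,0,0,0,0,0.25],[0,0,0,0,0,0,0.25],[0,0,0,0,0,0,0.25]]]'; python3 r.py; python3 -m jog '[[[-0.009,0.133,0,0,0,0.02125,0.25],[-0.009,0.133,0,0,0,0.02125,0.25],[-0.009,0.133,0,0,0,0.02125,0.25],[-0.009,0.133,0,0,0,0.02125,0.25]]]'; python3 r.py; python3 -m jog '[[[-0.009,0.133,0,0,0,0.02125,0.25],[-0.009,0.133,0,0,0,0.02125,0.25],[-0.009,0.133,0,0,0,0.02125,0.25],[-0.009,0.133,0,0,0,0.02125,0.25],[-0.009,0.133,0,0,0,0.02125,0.25]]]'; python3 r.py
```

```text
time: 12.55
tool_pos: [485.7, 74.4, 111.0]
tcp_rot: [-180.0, 0.1, -170.2]
ft_force: [-0.1, 0.2, 0.4]
finger_gap: 21.6
TZ -0.008 J6 -0.002 q6 -97.02 yaw -170.25 [-0.1  0.2  0.4] [485.7  74.4 111. ] 12.55
time: 13.05
tool_pos: [487.2, 100.2, 110.4]
tcp_rot: [-179.9, -0.0, 158.9]
ft_force: [-3.4, -2.9, 2.1]
finger_gap: 21.1
TZ -0.030 J6 -2.461 q6 -63.11 yaw 158.89 [-3.4 -2.9  2.1] [487.2 100.2 110.4] 13.05
time: 13.68
tool_pos: [507.7, 125.9, 110.0]
tcp_rot: [-179.9, -0.1, 120.7]
ft_force: [-4.8, -0.9, 2.5]
finger_gap: 21.6
TZ -0.016 J6 -2.341 q6 -22.36 yaw 120.66 [-4.8 -0.9  2.5] [507.7 125.9 110. ] 13.675
```

```bash
python3 -m jog '[[[-0.005,0.1,0,0,0,0.016,0.25]]]'>/dev/null; python3 r.py;  python3 -m jog '[[[-0.002,0.04,0,0,0,0.0064,0.25]]]'>/dev/null; python3 r.py; python3 -m jog '[[[0,0.04,0,0,0,0.003,0.25]]]'>/dev/null; python3 r.py
```

```text
TZ -0.026 J6 -1.450 q6 -16.46 yaw 114.94 [-4.2  1.2  0.8] [512.2 128.4 109.9] 13.8
TZ 0.016 J6 -0.149 q6 -14.20 yaw 112.73 [-3.6  1.2  1.4] [514.2 129.1 109.9] 13.925
TZ 0.010 J6 -0.084 q6 -13.16 yaw 111.74 [-4.3  1.4 -0.2] [516.2 129.8 110. ] 14.05
```

```bash
cat > f.py <<'E'
import sys,numpy as np
from bench import telemetry as t
s=t.sense();f=np.hypot(*s['ft_force'][:2]);print('F %.1f'%f,s['ft_force'].round(1),s['tool_pos'].round(1),s['tcp_rot'][2].round(1));sys.exit(int(f>11))
E
python3 -m jog '[[[0,0.02,0,0,0,0,0.25]]]'>/dev/null; python3 f.py && python3 -m jog '[[[0,0.02,0,0,0,0,0.25]]]'>/dev/null && python3 f.py && python3 -m jog '[[[0,0.02,0,0,0,0,0.25]]]'>/dev/null && python3 f.py && python3 -m jog '[[[0,0.02,0,0,0,0,0.25]]]'>/dev/null && python3 f.py && python3 -m jog '[[[0,0.02,0,0,0,0,0.25]]]'>/dev/null && python3 f.py && python3 -m jog '[[[0,0.02,0,0,0,0,0.25]]]'>/dev/null && python3 f.py
```

```text
F 6.4 [-6.3  0.2 -0.7] [517.4 130.  110. ] 111.8
F 12.1 [-11.9  -1.7   5.3] [517.5 130.1 109.9] 111.8
```

```bash
python3 -m jog '[[[0,0.02,0,0,0,0,0.25]]]'>/dev/null; python3 f.py; python3 -m jog '[[[0,-0.08,0,0,0,0,0.3],[0,0,0,0,0,0,0.4],[0,0,0,0,0,0,0.4]]]'>/dev/null; python3 f.py;  python3 -m jog '[[[0,0,-0.3,0,0,0,0.4],[0,0,-0.7,0,0,0,0.4],[0,0,-0.8,0,0,0,0.4],[0,0,-0.8,0,0,0,0.4],[0,-0.9,0,0,0,0,0.4],[0,-0.9,0,0,0,0,0.4],[0,-0.9,0,0,0,0,0.4],[0,-0.9,0,0,0,0,0.4],[0,0,0,0,0,0,0.4]]]'; python3 - <<'E'
from h import *
p,d=take('top','t4');p2,_=take('scene','s4')
a=cv2.resize(p[80:300,140:430],(750,569));save(a,'t4.png');save(p2,'s4.png',(190,110,360,320),2.8)
E
```

```text
F 16.8 [-16.7  -2.5   7.7] [517.5 130.2 109.8] 111.8
F 0.2 [-0.   0.2 -0.5] [516.6 129.1 110.7] 111.8
time: 15.92
tool_pos: [347.7, 61.9, 241.8]
tcp_rot: [179.8, 0.1, 111.7]
ft_force: [0.9, -0.0, 0.2]
finger_gap: 34.0
```

View pics/s4.png

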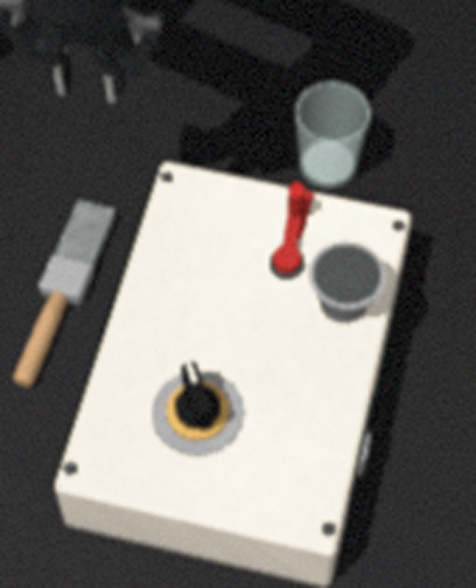

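The lever now lies over the red mark, with its post at about (300,195). The gripper is clear and the brush, beaker and hopper look undisturbed. One numeric check, then hand in.

```bash
python3 - <<'E'
from h import *
C=cloud('top',np.load('t4.npz')['d']);X,Y,Z=C[...,0],C[...,1],C[...,2]
k=(Z>134)&(Z<150)&(np.hypot(X-547,Y+80)<40);w,v=np.linalg.eigh(np.cov(C[k][:,:2].T));print('knob',np.degrees(np.arctan2(v[1,1],v[0,1])))
k=(Z>125)&(Z<150)&(np.hypot(X-514,Y-130)<25);m=C[k].mean(0);print('post',k.sum(),m,'lever rad',np.radians(199-np.degrees(np.arctan2(m[1]-84.4,m[0]-533.6))))
C0=cloud('top',np.load('t0.npz')['d']);
for n,(x,y) in dict(beaker=(480,257),jar=(651,-232)).items():
  for c in (C0,C):
    k=(c[...,2]>20)&(c[...,2]<110)&(np.hypot(c[...,0]-x,c[...,1]-y)<60);print(n,k.sum(),c[k].mean(0))
a,b=np.load('s0.npz')['p'].astype(int),np.load('s4.npz')['p'].astype(int)
for nm,bx in dict(brush=(192,178,232,250),jar=(240,315,285,362),beaker=(290,135,325,180)).items():
  print(nm,abs(a-b)[bx[1]:bx[3],bx[0]:bx[2]].mean())
s=telemetry.sense();print(s['ft_force'],s['time'])
job.hand_in()
E
```

```text
knob 140.58212682796557
post 57 [514.59696257 131.59851062 137.67265255] lever rad 1.5196464201947775
beaker 623 [483.60759189 263.63677249  64.49517173]
beaker 619 [483.68752894 263.82048309  64.79656356]
jar 975 [ 646.75336418 -224.992856     75.65472757]
jar 969 [ 646.89490709 -225.05207382   75.89757452]
brush 7.696412037037037
jar 3.168321513002364
beaker 11.007619047619048
[ 0.1704286  -0.37492844  0.46650402] 16.025
the job is handed in; nothing more can be done
```

The job is done and handed in at about 16 s of the 67 s allowed; hand-in gives no verdict.

- **Knob:** I turned it clockwise until first touch, at about 53.6° of tool yaw, where the torque rose at about 2.5 N m per rad. I stopped at about 0.27 N m, at 48.2°.
- **Back-off:** I then turned it back 92.3° from that hand-tight point, which is about 87° from first touch. The task could mean either point as the bottom, so I aimed between the two. After release the camera read the bar at 140.6°, unchanged to the end.
- **Lever:** I swept it to its stop, where the tool stalled while the force rose to about 17 N, then let go. The camera measured about 1.52 rad, which matches 1.5 within its error.
- **Beaker, jar and brush:** The beaker and jar are unmoved to within about 0.3 mm. I checked the brush only by eye and by image difference, and saw no shift. The small image differences around the beaker and brush look like changed arm shadows.
- **Final state:** The robot touches nothing and the wrist force is about 0. No check failed.

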